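Hold the icing stencil just above a cake on a locked turntable

TASK

Lock the cake turntable by turning its red brake knob clockwise as far as it goes, then pick up the blue stencil by its green handle, carry it over the things on the table and hold it level about a centimetre above the chocolate cake, centred and square with the cake's edges, so that I can dust sugar through it. Finish while still holding it there: do not put it down or let go, never touch the cake, and leave the goblet, mug and shaker where they stand.

Things in the scene. Friction and masses are not known exactly. Their poses are not given: they have to be found in the camera images.
- brake (a joint): Turn of the red brake knob about its upright axis, rad: grows clockwise seen from above; starts at 0 to 0.2 (free), end stop at 1.4. Its cam pushes a rubber-tipped block against the rim of the platter: it begins to bear at about 0.75, is stiffest near 1.0, goes over centre at 1.2 and then stays at the stop by itself; let go before 1.2 it may spring back. It takes up to about 0.3 N m.
- brake_grip (a point): Middle of the red brake knob's grip bar, on its upright axis, 109 mm above the table. The bar is 44 mm long, 14 thick, 26 high (13 above and below this point), with a white mark near one end. It lies along this point's y axis, which turns with the knob; at joint value 0 it points to the turntable's axis. The grey housing under it (46 mm wide) is 78 mm high.
- turntable: Cake turntable, its grey cast base fixed to the table. Origin: on the table, on the platter's axis. The brake knob stands 155 mm from the origin along +y of the base. The round aluminium platter, 200 mm across, top 70 mm above the table, turns easily until it is locked.
- cake: Square cake with dark chocolate icing, 100 x 100 mm and 65 mm high, in the middle of the platter on a gold board 124 mm square and 3 mm thick, with cream beads round its foot. Origin: centre of the board's underside, 70 mm above the table. x and y run along its sides; it turns with the platter.
- cake_top (a point): Centre of the cake's flat top, 138 mm above the table; axes as the cake's.
- stencil: Icing stencil, about 110 g: light blue plate 124 mm square, 3 mm thick, with a diamond pattern, the same on all sides, and one green handle. Lies flat at the start. Origin: centre of the plate's underside; x, y along its sides. Handle along -x, 77 to 167 mm from the origin, 18 mm wide, 18 to 34 mm above the underside. Any quarter turn is square with the cake: the handle may point over any side.
- stencil_grip (a point): Point on the green handle at which to take it, between two fingers across its 18 mm width: 115 mm along -x from the stencil's origin and 26 mm above the plate's underside, at mid-height of the handle. Axes as the stencil's.
- goblet: Bystander: bright green goblet on a stem, 140 mm high, 74 mm across. Origin: centre of its foot.
- mug: Bystander: navy blue mug, 92 mm high, 80 mm across, with a handle at its +y side. Origin: centre of its underside.
- shaker: Bystander: steel sugar shaker, 115 mm high, 66 mm across. Origin: centre of its underside.

How it is judged:
By the outcome, as a careful person would: the job done as asked, in the order asked, and still so for the second after the job is handed in, while the arm keeps its last pose, push and grip.
It also fails if it takes over 61 s, if anything falls off the work surface, if the arm or the gripper's body presses on something with over 40 N, if the wrist force passes 120 N, or if a joint passes its speed limit or range.

ROBOT

A 7-joint arm with a two-finger parallel gripper is mounted at the origin on the work surface. World frame = base frame: x ahead of the robot, y to its left, z up, the work surface at z = 0. Lengths are in m, angles in rad, forces in N, time in s.
With the tool pointing down it reaches from about 0.4 to 0.85 m from the base axis. Payload 4.5 kg.
Tool frame: the origin (TCP) lies between the finger pads; the fingertips stand r.tip_reach ahead of it and the grasp point (between the pads) lies 3 mm ahead of it (r.tip_reach is the distance from the TCP to the fingertips, in m); z points along the fingers, y is the line along which they close (so a half turn about z gives the same grasp; the last joint's range is limited). The gripper opens to 88 mm and grips with 3 to 60 N. Pads are 18 mm wide; open, the fingers measure 123 mm over their backs; the gripper's body (75 mm by 187 mm) begins 45 mm behind the grasp point.
Start: joints at [1.236, 0.689, -0.195, 1.565, 0.157, 0.902, -0.215], TCP at [0.225, -0.583, 0.237] pointing down, gripper open.
Joint ranges: [-3.01, 3.01], [-0.46, 2.08], [-1.47, 1.51], [0.13, 2.56], [-1, 4.14], [0.04, 2.09], [-2.66, 2.66]. Speed limits (rad/s): [2.57, 2.57, 3.14, 3.14, 3.14, 3.14, 3.14].

INTERFACE

Orientations are given as a unit quaternion [x, y, z, w].
In Python, from plant import r gives the robot as it stands.
- The arm moves only by the tool step_arm, never from a script. Its argument "motion" is a list of rows, each an object with "dp": the shift along the tool's x, y, z in mm, a list of three; "twist": the turn, a rotation vector about the tool's x, y, z in rad, a list of three; "hand": the opening, from -1 (shut) to 1 (fully open). In form: [{"dp": [dx, dy, dz], "twist": [rx, ry, rz], "hand": hand}, ...]. A call has 1 to 5 rows; each row is the pose to reach, as a shift and turn from the pose commanded when the call began, along the tool's axes at that moment; what a row does not reach only later rows make up. A row lasts 1/8 s, in which the tool goes at most 62.5 mm and 10.7 degrees, less where a joint would pass 70% of its speed; a pose out of reach is approached as far as the arm can. A call with a gripper value outside its range is refused whole. The fingers move at their own pace and stop on an object; "force" is the grip in N (left out, the last holds). Time passes only in rows, so rows that repeat a pose let the fingers close. It gives the time, the measured TCP pose, the force, the opening and the grip force at its end, in the units of the state.
- r.get_state(): the state, without advancing time (a new reading comes with each control period).
- r.snapshot(name): name is "scene" or "top"; returns a dict with "pixels" (384x512x3 uint8, red, green, blue), "depth" (384x512 float32, m along the optical axis (not along the pixel's ray), 0 where there is no reading), "fx", "fy", "cx", "cy" (pixels), "xyz" and "orientation" of the camera in the world. Camera axes: x right, y down, z forward; pixel columns grow to the right and rows downward; lengths in m; the calibration is good to about 2 mm. A picture is of the moment at which its call begins.
- r.finish_job(): hands the job in; it is judged then, once.
Trained networks look in the newest picture that a camera, given by its name, has taken for a name from the list of things; names that differ only in an ending like _2 or _b are one class to them, and where a whole thing is asked for, a point or a joint stands for the part that bears it (a point fixed in the world has none). Each returns a list of dicts, best first, with "score" (0 to 1); they miss things now and then, are a little off and sometimes report something else, mostly with a low value. They report only what shows in the picture. A call takes as long as a camera call.
- r.search_frame(camera, thing): "at" ([x, y, z] in m, in the coordinates of the camera as it stood for that picture, good to about 4 mm: the middle of the surface that is visible of it).
The state is a dict: "clock": time; "q": joint angles; "qd": joint speeds; "joint_torque": joint torques, N m; "tool_pos": TCP position; "eef_rot": TCP orientation; "contact_force": force on the tool from outside, world axes, zero at the start; "moment": the same for the moment, N m; "opening": opening from 0.0 (shut) to 1.0 (fully open); "finger_force": force on a finger pad.
Only numpy, scipy, OpenCV 4.12 (cv2) and the standard library are available. Lean on these libraries where they do the work, as an engineer would, in place of code of your own. Each camera call takes 0.05 s, during which the arm holds its last target. There are 200 camera calls.

## Working session

There is one attempt and no reset: what is moved stays moved. The work goes in short steps, Python scripts to look and compute and a tool call to move; the robot and the scene stay as the last step left them, time stands still between calls to the robot, and variables do not carry over. Pictures are saved under pics/ and viewed, at most 10 in all, crops included, and the job is handed in when it is done.

Besides the shell and the picture viewer there is one more tool, called as name(argument=value, ...) on one line, values as JSON. step_arm: Moves the arm, as the interface text tells. Its arguments: {"type":"object","properties":{"motion":{"type":"array"},"force":{"type":"number"}},"required":["motion"]}

```bash
mkdir -p pics; ls
cat > h.py <<'E'
import numpy as np, cv2
from scipy.spatial.transform import Rotation as R
from plant import r
def cam(s): return np.array(s["xyz"]),R.from_quat(s["orientation"]).as_matrix()
def cloud(s):
    d=s["depth"];v,u=np.mgrid[:d.shape[0],:d.shape[1]]
    P=np.stack([(u-s["cx"])/s["fx"]*d,(v-s["cy"])/s["fy"]*d,d],-1)
    t,M=cam(s);W=P@M.T+t;W[d==0]=np.nan;return W
def proj(s,p):
    t,M=cam(s);c=M.T@(np.array(p)-t);return s["fx"]*c[0]/c[2]+s["cx"],s["fy"]*c[1]/c[2]+s["cy"]
E
python3 - <<'E'
from h import *
st=r.get_state();print({k:np.round(v,3) for k,v in st.items()},r.tip_reach)
ims=[]
for n in("scene","top"):
    s=r.snapshot(n);np.savez(f"pics/{n}0.npz",**s)
    t,M=cam(s);print(n,t.round(3),M.round(2).tolist(),s["fx"])
    for th in("brake_grip","turntable","cake","stencil","stencil_grip","goblet","mug","shaker"):
        for o in r.search_frame(n,th)[:2]:
            print(th,round(o["score"],2),(M@np.array(o["at"])+t).round(3))
    cv2.imwrite(f"pics/{n}0.png",s["pixels"][...,::-1])
E
```

```text
pics
{'clock': np.float64(0.0), 'q': array([ 1.236,  0.69 , -0.195,  1.566,  0.157,  0.903, -0.215]), 'qd': array([-0.   ,  0.001,  0.001,  0.001,  0.001, -0.001,  0.   ]), 'joint_torque': array([-0.0000e+00, -5.2755e+01, -1.2670e+00, -1.5343e+01, -5.3000e-02,
        7.0000e-03,  0.0000e+00]), 'tool_pos': array([ 0.225, -0.582,  0.236]), 'eef_rot': array([ 0.983,  0.183, -0.   , -0.001]), 'contact_force': array([ 0.645, -0.097,  0.707]), 'moment': array([-0.002,  0.001, -0.027]), 'finger_force': np.float64(0.0), 'opening': np.float64(0.999)} 0.022
scene [ 1.082 -0.59   0.975] [[0.72, 0.53, -0.45], [0.7, -0.53, 0.48], [0.02, -0.66, -0.75]] 415.6207786570586
brake_grip 0.69 [0.555 0.224 0.111]
brake_grip 0.23 [ 0.584 -0.131  0.089]
turntable 0.71 [0.56  0.06  0.073]
cake 0.92 [0.546 0.054 0.133]
stencil 0.61 [ 0.562 -0.342  0.004]
stencil_grip 0.66 [ 0.56  -0.336 -0.001]
goblet 0.69 [ 0.441 -0.129  0.102]
mug 0.74 [ 0.695 -0.13   0.051]
shaker 0.7 [ 0.584 -0.134  0.09 ]
top [ 0.324 -0.056  1.427] [[0.01, -0.98, 0.18], [-1.0, -0.01, 0.01], [-0.01, -0.18, -0.98]] 468.02554990684655
brake_grip 0.17 [0.533 0.088 0.075]
turntable 0.79 [0.532 0.086 0.075]
cake 0.56 [0.52  0.076 0.141]
stencil 0.72 [ 0.559 -0.337  0.004]
stencil_grip 0.66 [ 0.559 -0.339  0.006]
goblet 0.88 [ 0.45  -0.127  0.083]
mug 0.78 [ 0.703 -0.126  0.031]
mug 0.37 [ 0.448 -0.129  0.085]
shaker 0.86 [ 0.562 -0.116  0.11 ]
```

View pics/scene0.png

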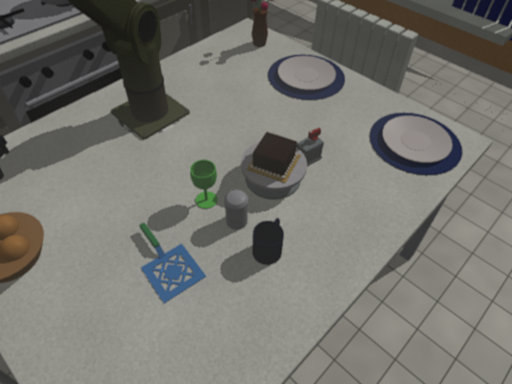

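View pics/top0.png

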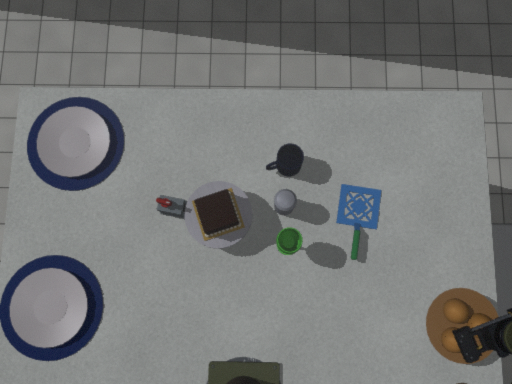

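The scene view shows the stencil at (173,272) with its handle at (150,236), the cake at (274,153) and the red knob at (314,134). In the top view the stencil is at (360,206), the handle at (356,243), the cake at (218,213) and the knob at (165,203). The goblet, shaker and mug stand between the stencil and the cake.

```bash
cat > m.py <<'E'
from h import *
def rect(P):
    c,(w,h),a=cv2.minAreaRect((P[:,:2]*1000).astype(np.float32));return np.round(c,1),round(w,1),round(h,1),round(a,1)
for n in("scene","top"):
    s=dict(np.load(f"pics/{n}0.npz"));W=cloud(s);hsv=cv2.cvtColor(s["pixels"],cv2.COLOR_RGB2HSV);H,S,V=[hsv[...,i].astype(int) for i in range(3)]
    x,y,z=W[...,0],W[...,1],W[...,2]
    def near(cx,cy,d): return (abs(x-cx)<d)&(abs(y-cy)<d)
    k=near(.54,.23,.07)&((H<8)|(H>172))&(S>110)&(V>50)
    ms={"red":k,"green":near(.47,-.33,.09)&(abs(H-70)<20)&(S>100),"blue":near(.56,-.34,.09)&(abs(H-107)<10)&(S>90)&(z<.02),
     "caketop":near(.53,.07,.09)&(z>.125),"platter":near(.53,.07,.13)&(abs(z-.07)<.006)&(S<70),
     "housing":near(.54,.23,.06)&(z>.065)&(z<.09)&~k}
    for a,m in ms.items():
        P=W[m];P=P[np.isfinite(P).all(1)]
        if len(P)<5: print(n,a,len(P));continue
        med=np.median(P,0);P=P[np.linalg.norm(P-med,axis=1)<.13]
        u,sv,vt=np.linalg.svd(P[:,:2]-P[:,:2].mean(0),full_matrices=False)
        print(n,a,len(P),"mean",P.mean(0).round(4),"z",np.percentile(P[:,2],[5,50,95]).round(3),"rect",rect(P),"dir",np.degrees(np.arctan2(vt[0,1],vt[0,0])).round(1))
    for a,u0,u1,v0,v1 in([("knob",290,340,115,165),("cake",235,315,125,200)] if n=="scene" else [("knob",145,205,180,230),("cake",180,260,175,255)]):
        c=s["pixels"][v0:v1,u0:u1,::-1];cv2.imwrite(f"pics/{n}_{a}.png",cv2.resize(np.clip(c*1.6,0,255).astype(np.uint8),(390,390),interpolation=cv2.INTER_CUBIC))
g=[np.hstack([cv2.imread(f"pics/{n}_{a}.png") for a in("knob","cake")]) for n in("scene","top")]
cv2.imwrite("pics/crops.png",cv2.resize(np.vstack(g),(600,600)))
E
python3 m.py
```

```text
scene red 35 mean [0.5576 0.2308 0.1122] z [0.093 0.119 0.122] rect (array([558.2, 230.4]), 12.8, 35.4, 1.8) dir -98.9
scene green 100 mean [ 0.4479 -0.3276  0.0326] z [0.03  0.032 0.035] rect (array([ 447.7, -327.4]), 11.0, 81.0, 82.7) dir -7.9
scene blue 1538 mean [ 0.5657 -0.3469  0.0021] z [-0.001  0.002  0.005] rect (array([ 559.4, -344.3]), 123.0, 137.0, 80.9) dir -8.4
scene caketop 923 mean [0.531  0.0744 0.1362] z [0.129 0.137 0.14 ] rect (array([527.2,  79.5]), 100.3, 102.9, 18.9) dir -75.5
scene platter 1017 mean [0.5534 0.0496 0.0691] z [0.066 0.069 0.072] rect (array([541. ,  62.4]), 196.9, 158.6, 40.9) dir 41.4
scene housing 285 mean [0.5554 0.2082 0.0753] z [0.067 0.076 0.081] rect (array([550.8, 214.8]), 87.7, 49.6, 80.5) dir -115.3
top red 67 mean [0.5541 0.2337 0.1139] z [0.093 0.119 0.123] rect (array([554. , 233.9]), 22.3, 34.9, 12.9) dir -106.3
top green 139 mean [ 0.448  -0.3265  0.0339] z [0.029 0.034 0.039] rect (array([ 448.6, -326.2]), 14.6, 85.6, 81.4) dir 171.4
top blue 1285 mean [ 0.5675 -0.3462  0.0036] z [-0.002  0.003  0.009] rect (array([ 562.6, -345.7]), 125.1, 137.0, 82.1) dir -163.4
top caketop 1265 mean [0.5273 0.0793 0.1377] z [0.133 0.138 0.142] rect (array([528. ,  79.9]), 99.9, 99.8, 19.5) dir -159.7
top platter 1820 mean [0.5269 0.0818 0.0701] z [0.066 0.07  0.075] rect (array([527.7,  80.7]), 199.2, 200.8, 32.0) dir -100.4
top housing 391 mean [0.5478 0.2076 0.076 ] z [0.068 0.077 0.082] rect (array([546.7, 205.9]), 112.3, 64.8, 61.2) dir -108.6
```

View pics/crops.png

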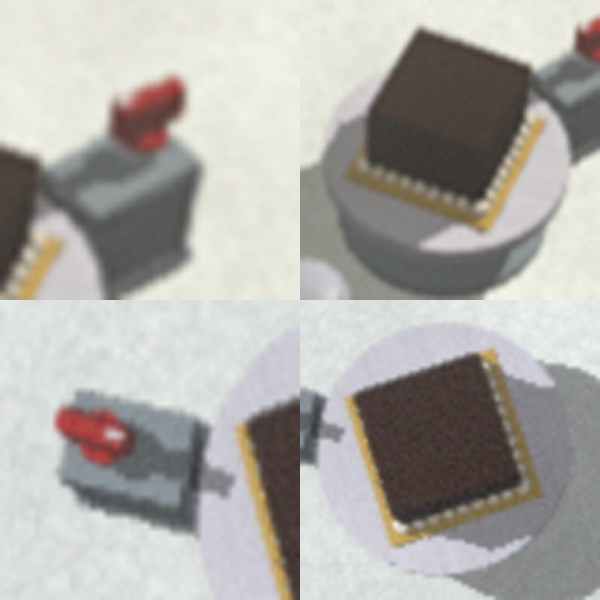

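The crops show the knob bar pointing close to the turntable's axis, and the cake turned about 19° on the platter. I'll refine the knob and stencil poses and work out the first move.

```bash
cat >> h.py <<'E'
def plan(p,ang,lead=0.003):
    """move so that grasp point is at p, tool down, tool x at world angle ang (deg)"""
    st=r.get_state();A=R.from_quat(st["eef_rot"]);a=np.radians(ang)
    T=R.from_matrix(np.array([[np.cos(a),np.sin(a),0],[np.sin(a),-np.cos(a),0],[0,0,-1]]).T)
    tcp=np.array(p)+[0,0,lead]
    print("t",round(float(st["clock"]),2),"dp",(A.inv().apply(tcp-st["tool_pos"])*1000).round(1),"twist",(A.inv()*T).as_rotvec().round(3),"pos",np.round(st["tool_pos"],4),"toolx",np.degrees(np.arctan2(*A.as_matrix()[[1,0],0])).round(1),
     "F",np.round(st["contact_force"],1),"M",np.round(st["moment"],2),"open",round(float(st["opening"]),3),"ff",round(float(st["finger_force"]),1),"q",np.round(st["q"],2))
E
python3 - <<'E'
from h import *
for n in("scene","top"):
    s=dict(np.load(f"pics/{n}0.npz"));W=cloud(s)
    m=(abs(W[...,0]-.556)<.035)&(abs(W[...,1]-.232)<.035)&(W[...,2]>.112)
    P=W[m];print(n,len(P),P.mean(0).round(4),np.percentile(P[:,2],[50,95]).round(3),cv2.minAreaRect((P[:,:2]*1000).astype(np.float32)))
    c=P[:,:2]-P[:,:2].mean(0);vt=np.linalg.svd(c,full_matrices=False)[2];print(np.degrees(np.arctan2(vt[0,1],vt[0,0]))%180)
plan([.556,.232,.18],74)
E
```

```text
scene 58 [0.5552 0.2291 0.1184] [0.119 0.123] ((554.1692504882812, 230.67236328125), (44.14977264404297, 17.7431583404541), 80.71719360351562)
76.87878383450054
top 72 [0.5558 0.2315 0.1208] [0.121 0.125] ((556.029052734375, 231.51708984375), (42.75682067871094, 13.564009666442871), 75.95901489257812)
77.51224555363508
t 0.9 dp [ 602.2 -641.    54. ] twist [ 0.     0.    -0.923] pos [ 0.2254 -0.583   0.2371] toolx 21.1 F [ 0.7 -0.6 -0.4] M [0.01 0.01 0.07] open 1.001 ff 0.0 q [ 1.24  0.69 -0.19  1.57  0.16  0.9  -0.22]
```

step_arm(motion=[{"dp": [602,-641,20],"twist": [0,0,-0.967],"hand": 0.2},{"dp": [602,-641,20],"twist": [0,0,-0.967],"hand": 0.2},{"dp": [602,-641,20],"twist": [0,0,-0.967],"hand": 0.2},{"dp": [602,-641,20],"twist": [0,0,-0.967],"hand": 0.2},{"dp": [602,-641,20],"twist": [0,0,-0.967],"hand": 0.2}])

```text
clock: 1.52
tool_pos: [0.3435, -0.2918, 0.2302]
eef_rot: [0.792, 0.61, 0.0, 0.001]
contact_force: [0.3, -0.8, -0.4]
opening: 0.599
finger_force: 0.0
```

```bash
python3 -c "
from h import *
plan([.5555,.231,.17],76.5)"
```

```text
t 1.52 dp [559.7  71.1  57.1] twist [ 0.001  0.    -0.023] pos [ 0.3435 -0.2918  0.2302] toolx 75.2 F [ 0.3 -0.8 -0.4] M [-0.04 -0.17  0.01] open 0.599 ff 0.0 q [ 0.9   0.5  -0.45  2.07  0.36  0.64 -0.05]
```

step_arm(motion=[{"dp": [560,71,20],"twist": [0,0,-0.023],"hand": 0.2},{"dp": [560,71,20],"twist": [0,0,-0.023],"hand": 0.2},{"dp": [560,71,20],"twist": [0,0,-0.023],"hand": 0.2},{"dp": [560,71,20],"twist": [0,0,-0.023],"hand": 0.2},{"dp": [560,71,20],"twist": [0,0,-0.023],"hand": 0.2}])

```text
clock: 2.15
tool_pos: [0.4625, -0.0029, 0.219]
eef_rot: [0.787, 0.617, 0.0, 0.0]
contact_force: [0.3, -0.3, -0.5]
opening: 0.601
finger_force: 0.0
```

```bash
python3 -c "
from h import *
plan([.5555,.231,.17],76.5)"
```

```text
t 2.15 dp [249.3  34.2  46. ] twist [ 0.001  0.    -0.006] pos [ 0.4625 -0.0029  0.219 ] toolx 76.1 F [ 0.3 -0.3 -0.5] M [-0.03 -0.12 -0.04] open 0.601 ff 0.0 q [ 0.16  0.53 -0.39  2.05  0.34  0.62 -0.7 ]
```

step_arm(motion=[{"dp": [249,34,15],"twist": [0,0,-0.006],"hand": 0.2},{"dp": [249,34,15],"twist": [0,0,-0.006],"hand": 0.2},{"dp": [249,34,15],"twist": [0,0,-0.006],"hand": 0.2},{"dp": [249,34,30],"twist": [0,0,-0.006],"hand": 0.2},{"dp": [249,34,46],"twist": [0,0,-0.006],"hand": 0.2}])

```text
clock: 2.78
tool_pos: [0.5547, 0.2356, 0.1725]
eef_rot: [0.783, 0.622, 0.003, -0.001]
contact_force: [-0.0, -0.7, -0.4]
opening: 0.599
finger_force: 0.0
```

```bash
python3 -c "
from h import *
plan([.5555,.231,.112],76.5)"
```

```text
t 2.77 dp [-4.6  1.8 57.5] twist [ 0.001 -0.006  0.007] pos [0.5547 0.2356 0.1725] toolx 76.9 F [-0.  -0.7 -0.4] M [-0.12 -0.04  0.05] open 0.599 ff 0.0 q [-0.28  0.75 -0.34  1.7   0.33  0.75 -1.01]
```

step_arm(motion=[{"dp": [0,0,0],"twist": [0,0,0],"hand": 0.2},{"dp": [0,0,30],"twist": [0,0,0],"hand": 0.2},{"dp": [0,0,58],"twist": [0,0,0],"hand": 0.2},{"dp": [0,0,58],"twist": [0,0,0],"hand": 0.2}])

```text
clock: 3.28
tool_pos: [0.5532, 0.2257, 0.1139]
eef_rot: [0.786, 0.618, -0.002, 0.0]
contact_force: [0.2, 0.2, 1.1]
opening: 0.608
finger_force: 0.0
```

Run:
```python
from h import *
plan([.5555,.231,.112],76.5)
s=r.snapshot("scene");cv2.imwrite("pics/g1.png",cv2.resize(s["pixels"][90:190,250:380,::-1],(650,500)))
```

```text
t 3.27 dp [ 5.7  1.  -1.1] twist [-0.002  0.004 -0.002] pos [0.5532 0.2257 0.1139] toolx 76.4 F [0.2 0.2 1.1] M [-0.04 -0.06 -0.  ] open 0.608 ff 0.0 q [-0.3   0.83 -0.29  1.74  0.38  0.63 -1.05]
```

View pics/g1.png

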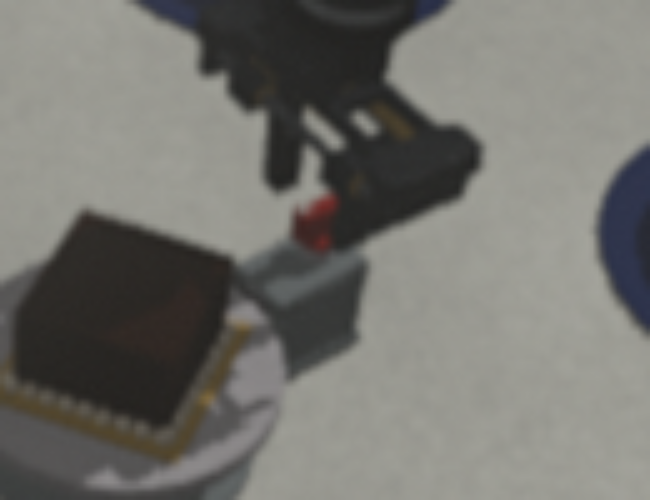

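The fingers straddle the red bar at about (320,225) in the crop. Closing on it now.

step_arm(motion=[{"dp": [0,0,0],"twist": [0,0,0],"hand": -0.3},{"dp": [0,0,0],"twist": [0,0,0],"hand": -1},{"dp": [0,0,0],"twist": [0,0,0],"hand": -1},{"dp": [0,0,0],"twist": [0,0,0],"hand": -1}], force=30)

```text
clock: 3.82
tool_pos: [0.554, 0.229, 0.1151]
eef_rot: [0.785, 0.619, -0.0, -0.0]
contact_force: [-8.2, 1.2, 6.0]
opening: 0.166
finger_force: 4.3
```

```bash
python3 -c "
from h import *
plan([.5555,.231,.112],76.5)"
```

```text
t 3.83 dp [2.3 1.  0.1] twist [-0.  0.  0.] pos [0.554  0.229  0.1151] toolx 76.5 F [-8.2  1.2  6. ] M [ 0.27  1.7  -0.04] open 0.166 ff 4.3 q [-0.3   0.83 -0.3   1.74  0.38  0.63 -1.05]
```

step_arm(motion=[{"dp": [0,0,0],"twist": [0,0,0],"hand": -1},{"dp": [0,0,0],"twist": [0,0,0],"hand": -1}])

```text
clock: 4.08
tool_pos: [0.5534, 0.2292, 0.1151]
eef_rot: [0.785, 0.619, -0.001, -0.0]
contact_force: [-3.3, -0.3, 6.4]
opening: 0.152
finger_force: 30.0
```

```bash
python3 -c "
from h import *
plan([.5555,.231,.112],76.5)"
```

```text
t 4.08 dp [2.3 1.7 0.1] twist [-0.001  0.001  0.001] pos [0.5534 0.2292 0.1151] toolx 76.5 F [-3.3 -0.3  6.4] M [-0.06  0.76  0.04] open 0.152 ff 30.0 q [-0.3   0.83 -0.3   1.74  0.38  0.63 -1.05]
```

step_arm(motion=[{"dp": [0,0,0],"twist": [0,0,0.15],"hand": -1},{"dp": [0,0,0],"twist": [0,0,0.3],"hand": -1},{"dp": [0,0,0],"twist": [0,0,0.45],"hand": -1},{"dp": [0,0,0],"twist": [0,0,0.6],"hand": -1}], force=45)

```text
clock: 4.58
tool_pos: [0.5507, 0.2307, 0.1151]
eef_rot: [0.934, 0.358, -0.002, -0.001]
contact_force: [-10.0, 3.1, 9.1]
opening: 0.147
finger_force: 45.0
```

```bash
python3 -c "
from h import *
plan([.5555,.231,.112],-4)"
```

```text
t 4.58 dp [3.7 3.  0. ] twist [-0.003  0.005  0.803] pos [0.5507 0.2307 0.1151] toolx 42.0 F [-10.    3.1   9.1] M [0.55 2.05 0.1 ] open 0.147 ff 45.0 q [-0.39  0.82 -0.14  1.75  0.17  0.59 -1.47]
```

step_arm(motion=[{"dp": [-2,-2,0],"twist": [0,0,0.15],"hand": -1},{"dp": [-2,-2,0],"twist": [0,0,0.3],"hand": -1},{"dp": [-2,-2,0],"twist": [0,0,0.42],"hand": -1},{"dp": [-2,-2,0],"twist": [0,0,0.55],"hand": -1}])

```text
clock: 5.08
tool_pos: [0.5493, 0.2332, 0.1151]
eef_rot: [0.996, 0.092, -0.001, -0.002]
contact_force: [-6.6, 6.3, 4.4]
opening: 0.145
finger_force: 45.1
```

```bash
python3 -c "
from h import *
plan([.5525,.231,.112],-4)"
```

```text
t 5.08 dp [2.7 2.8 0.1] twist [-0.005  0.002  0.255] pos [0.5493 0.2332 0.1151] toolx 10.6 F [-6.6  6.3  4.4] M [1.37 1.25 0.14] open 0.145 ff 45.1 q [-0.48  0.81  0.01  1.76 -0.02  0.57 -1.84]
```

step_arm(motion=[{"dp": [-1,-2,0],"twist": [0,0,0.12],"hand": -1},{"dp": [-1,-2,0],"twist": [0,0,0.22],"hand": -1},{"dp": [-1,-2,0],"twist": [0,0,0.3],"hand": -1},{"dp": [-1,-2,0],"twist": [0,0,0.3],"hand": -1}])

```text
clock: 5.58
tool_pos: [0.5491, 0.2345, 0.1151]
eef_rot: [0.999, -0.054, -0.0, -0.002]
contact_force: [-2.8, 4.1, 4.5]
opening: 0.15
finger_force: 47.5
```

```bash
python3 -c "
from h import *
plan([.5525,.231,.112],-4)"
```

```text
t 5.58 dp [3.8 3.1 0.1] twist [-0.003  0.001 -0.039] pos [0.5491 0.2345 0.1151] toolx -6.2 F [-2.8  4.1  4.5] M [1.   0.72 0.84] open 0.15 ff 47.5 q [-0.53  0.82  0.09  1.76 -0.12  0.57 -2.04]
```

The moment jumped to 0.84 N m, so the knob is at its stop. I'll open the fingers and rise.

step_arm(motion=[{"dp": [0,0,0],"twist": [0,0,0],"hand": -0.4},{"dp": [0,0,0],"twist": [0,0,0],"hand": 0.0},{"dp": [0,0,0],"twist": [0,0,0],"hand": 0.0},{"dp": [0,0,-40],"twist": [0,0,0],"hand": 0.0},{"dp": [0,0,-90],"twist": [0,0,0],"hand": 0.0}])

```text
clock: 6.2
tool_pos: [0.5495, 0.23, 0.2048]
eef_rot: [0.998, -0.058, -0.001, 0.001]
contact_force: [0.0, 0.9, -0.1]
opening: 0.497
finger_force: 0.0
```

```bash
python3 -c "
from h import *
plan([.447,-.328,.2],-8.5)"
```

```text
t 6.2 dp [-37.5 566.1   3. ] twist [0.002 0.002 0.033] pos [0.5495 0.23   0.2048] toolx -6.6 F [ 0.   0.9 -0.1] M [ 0.04 -0.04 -0.01] open 0.497 ff 0.0 q [-0.54  0.69  0.12  1.7  -0.11  0.76 -2.06]
```

step_arm(motion=[{"dp": [-37,566,-15],"twist": [0,0,0.033],"hand": 0.0},{"dp": [-37,566,-15],"twist": [0,0,0.033],"hand": 0.0},{"dp": [-37,566,-15],"twist": [0,0,0.033],"hand": 0.0},{"dp": [-37,566,-15],"twist": [0,0,0.033],"hand": 0.0},{"dp": [-37,566,-15],"twist": [0,0,0.033],"hand": 0.0}])

```text
clock: 6.82
tool_pos: [0.4937, -0.0789, 0.2133]
eef_rot: [0.997, -0.074, 0.0, 0.0]
contact_force: [0.7, 0.2, -0.3]
opening: 0.501
finger_force: 0.0
```

step_arm(motion=[{"dp": [-20,255,0],"twist": [0,0,0],"hand": 0.0},{"dp": [-20,255,0],"twist": [0,0,0],"hand": 0.0},{"dp": [-20,255,0],"twist": [0,0,0],"hand": 0.0},{"dp": [-20,255,0],"twist": [0,0,0],"hand": 0.0}])

```text
clock: 7.32
tool_pos: [0.4372, -0.3226, 0.2132]
eef_rot: [0.997, -0.074, 0.0, 0.0]
contact_force: [1.5, -0.0, 0.5]
opening: 0.502
finger_force: 0.0
```

Run:
```python
from h import *
plan([.447,-.328,.2],-8.5)
for n in("scene","top"):
    s=r.snapshot(n);np.savez(f"pics/{n}1.npz",**s);W=cloud(s)
    hsv=cv2.cvtColor(s["pixels"],cv2.COLOR_RGB2HSV);H,S=hsv[...,0].astype(int),hsv[...,1]
    x,y,z=W[...,0],W[...,1],W[...,2]
    def rep(a,m):
        P=W[m];c=P[:,:2]-P[:,:2].mean(0);vt=np.linalg.svd(c,full_matrices=False)[2]
        print(n,a,len(P),P.mean(0).round(4),cv2.minAreaRect((P[:,:2]*1000).astype(np.float32)),np.degrees(np.arctan2(vt[0,1],vt[0,0]))%180)
    rep("knob",(abs(x-.553)<.035)&(abs(y-.232)<.035)&(z>.112))
    rep("cake",(abs(x-.528)<.09)&(abs(y-.08)<.09)&(z>.128))
    rep("handle",(abs(x-.45)<.07)&(abs(y+.327)<.05)&(abs(H-70)<20)&(S>100)&(z<.05))
    cv2.imwrite(f"pics/{n}_k1.png",cv2.resize(s["pixels"][115:165,290:340,::-1] if n=="scene" else s["pixels"][180:230,145:195,::-1],(300,300)))
cv2.imwrite("pics/k1.png",np.hstack([cv2.imread(f"pics/{n}_k1.png") for n in("scene","top")]))
```

```text
t 7.33 dp [10.5  3.9 10.2] twist [ 0. -0. -0.] pos [ 0.4372 -0.3226  0.2132] toolx -8.5 F [ 1.5 -0.   0.5] M [ 0.06 -0.06 -0.04] open 0.502 ff 0.0 q [ 0.54  0.61  0.02  1.85 -0.01  0.68 -1.15]
scene knob 60 [0.5548 0.2295 0.1187] ((553.8441162109375, 229.55245971679688), (15.130622863769531, 41.20203399658203), 84.88847351074219) 2.166840429946161
scene cake 887 [0.53   0.0753 0.1366] ((526.2640380859375, 79.90888214111328), (100.29413604736328, 105.52455139160156), 19.652151107788086) 109.86994098575778
scene handle 100 [ 0.4482 -0.3276  0.0327] ((445.76837158203125, -326.9668273925781), (11.360831260681152, 82.50257873535156), 81.81011962890625) 171.89730262093556
top knob 78 [0.5557 0.2313 0.1203] ((556.4058227539062, 231.83627319335938), (40.43120574951172, 14.466547966003418), 0.5724172592163086) 178.5547689516471
top cake 1261 [0.5275 0.0795 0.1379] ((528.0919799804688, 79.83599853515625), (100.43297576904297, 99.60262298583984), 19.518295288085938) 13.449177923233691
top handle 72 [ 0.4373 -0.3247  0.0336] ((448.7024841308594, -326.843994140625), (13.706130981445312, 84.87774658203125), 81.88460540771484) 171.98290569060268
```

View pics/k1.png

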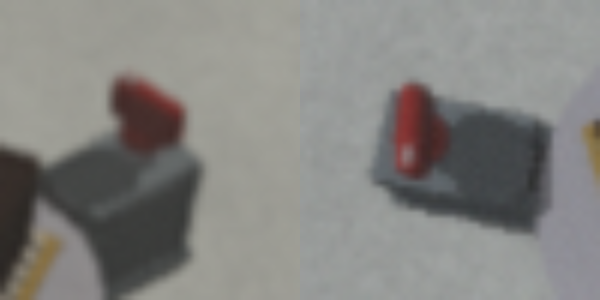

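The knob bar now lies at about 0° (joint ≈1.39), with its white mark moved clockwise, and the cake is unchanged at (528,80) mm, 19.5°. The stencil grasp is next.

```bash
python3 -c "
from h import *
plan([.4545,-.3285,.08],-8.2)"
```

```text
t 7.42 dp [ 20.3  -5.6 130.3] twist [ 0.007  0.    -0.019] pos [ 0.4337 -0.3299  0.2133] toolx -9.3 F [-0.4  0.4 -0. ] M [0.08 0.   0.  ] open 0.498 ff 0.0 q [ 0.55  0.61  0.03  1.85 -0.01  0.68 -1.16]
```

step_arm(motion=[{"dp": [20,-4,60],"twist": [0,0,0],"hand": 0.0},{"dp": [20,-4,110],"twist": [0,0,0],"hand": 0.0},{"dp": [20,-4,130],"twist": [0,0,0],"hand": 0.0},{"dp": [20,-4,130],"twist": [0,0,0],"hand": 0.0},{"dp": [20,-4,130],"twist": [0,0,0],"hand": 0.0}])

```text
clock: 8.05
tool_pos: [0.459, -0.3195, 0.084]
eef_rot: [0.997, -0.074, 0.001, 0.001]
contact_force: [-0.1, -0.9, 0.4]
opening: 0.499
finger_force: 0.0
```

Run:
```python
from h import *
plan([.4545,-.3285,.026],-8.2)
s=r.snapshot("scene");cv2.imwrite("pics/g2.png",cv2.resize(s["pixels"][200:310,95:225,::-1],(650,550)))
```

```text
t 8.05 dp [-3.2  9.5 55. ] twist [ 0.001 -0.001 -0.005] pos [ 0.459  -0.3195  0.084 ] toolx -8.5 F [-0.1 -0.9  0.4] M [0.02 0.04 0.01] open 0.499 ff 0.0 q [ 0.52  0.83  0.01  1.89 -0.02  0.42 -1.18]
```

View pics/g2.png

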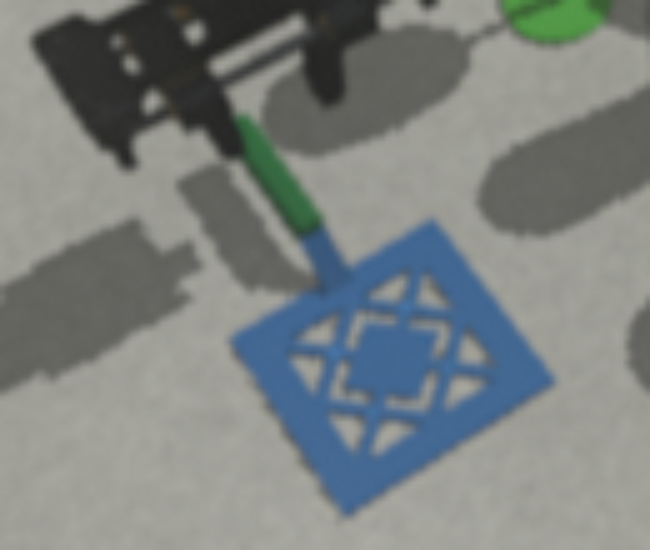

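The fingers are above the handle but offset about 9 mm toward +y. I'll correct that and descend.

step_arm(motion=[{"dp": [-3,9,0],"twist": [0,0,0],"hand": 0.0},{"dp": [-3,9,15],"twist": [0,0,0],"hand": 0.0},{"dp": [-3,9,35],"twist": [0,0,0],"hand": 0.0},{"dp": [-3,9,54],"twist": [0,0,0],"hand": 0.0},{"dp": [-3,9,54],"twist": [0,0,0],"hand": 0.0}])

```text
clock: 8.72
tool_pos: [0.4531, -0.3268, 0.0273]
eef_rot: [0.997, -0.074, -0.001, -0.001]
contact_force: [0.2, -1.0, -0.0]
opening: 0.5
finger_force: 0.0
```

Run:
```python
from h import *
plan([.4545,-.3285,.026],-8.2)
```

```text
t 8.72 dp [ 1.6  1.5 -1.7] twist [-0.001  0.003 -0.005] pos [ 0.4531 -0.3268  0.0273] toolx -8.5 F [ 0.2 -1.  -0. ] M [ 0.02 -0.03  0.04] open 0.5 ff 0.0 q [ 0.54  0.93  0.    1.9  -0.01  0.32 -1.17]
```

step_arm(motion=[{"dp": [1,1,-1],"twist": [0,0,0],"hand": 0.0},{"dp": [1,1,-1],"twist": [0,0,0],"hand": -0.4},{"dp": [1,1,-1],"twist": [0,0,0],"hand": -1},{"dp": [1,1,-1],"twist": [0,0,0],"hand": -1},{"dp": [1,1,-1],"twist": [0,0,0],"hand": -1}], force=40)

```text
clock: 9.35
tool_pos: [0.455, -0.3287, 0.0303]
eef_rot: [0.997, -0.074, 0.0, 0.0]
contact_force: [-0.4, -0.9, -0.0]
opening: 0.185
finger_force: 40.0
```

step_arm(motion=[{"dp": [0,0,0],"twist": [0,0,0],"hand": -1},{"dp": [0,0,0],"twist": [0,0,0],"hand": -1}])

```text
clock: 9.6
tool_pos: [0.455, -0.3287, 0.0301]
eef_rot: [0.997, -0.074, -0.0, 0.0]
contact_force: [-0.4, -0.2, 1.1]
opening: 0.181
finger_force: 40.0
```

Run:
```python
from h import *
plan([.4545,-.3285,.026],-8.2)
```

```text
t 9.6 dp [-0.5 -0.1  1.1] twist [ 0.     0.    -0.005] pos [ 0.455  -0.3287  0.0301] toolx -8.5 F [-0.4 -0.2  1.1] M [0.06 0.01 0.03] open 0.181 ff 40.0 q [ 0.54  0.93  0.    1.89 -0.01  0.32 -1.17]
```

step_arm(motion=[{"dp": [0,0,-10],"twist": [0,0,0],"hand": -1},{"dp": [0,0,-35],"twist": [0,0,0],"hand": -1},{"dp": [0,0,-65],"twist": [0,0,0],"hand": -1},{"dp": [0,0,-95],"twist": [0,0,0],"hand": -1},{"dp": [0,0,-125],"twist": [0,0,0],"hand": -1}], force=55)

```text
clock: 10.22
tool_pos: [0.4547, -0.3286, 0.1566]
eef_rot: [0.997, -0.074, -0.0, 0.0]
contact_force: [-0.2, 0.2, -0.9]
opening: 0.176
finger_force: 55.0
```

step_arm(motion=[{"dp": [0,0,-25],"twist": [0,0,0],"hand": -1},{"dp": [0,0,-50],"twist": [0,0,0],"hand": -1},{"dp": [0,0,-65],"twist": [0,0,0],"hand": -1},{"dp": [0,0,-70],"twist": [0,0,0],"hand": -1}])

```text
clock: 10.72
tool_pos: [0.4551, -0.3288, 0.226]
eef_rot: [0.997, -0.074, 0.0, 0.0]
contact_force: [-0.6, 0.4, -0.8]
opening: 0.173
finger_force: 55.0
```

```bash
cat >> h.py <<'E'
def stencil(cx,cy,tag):
    for n in("scene","top"):
        s=r.snapshot(n);np.savez(f"pics/{n}{tag}.npz",**s);W=cloud(s);x,y,z=W[...,0],W[...,1],W[...,2]
        hsv=cv2.cvtColor(s["pixels"],cv2.COLOR_RGB2HSV);H,S=hsv[...,0].astype(int),hsv[...,1]
        m=(np.hypot(x-cx,y-cy)<.11)&(abs(H-107)<10)&(S>90)&(z>.1)
        P=W[m]; c=np.c_[P[:,:2],np.ones(len(P))]
        for _ in range(3):
            k=np.linalg.lstsq(c,P[:,2],rcond=None)[0];e=abs(c@k-P[:,2]);P,c=P[e<.006],c[e<.006]
        print(n,"blue",len(P),P.mean(0).round(4),"slope",k[:2].round(3),"rect",cv2.minAreaRect((P[:,:2]*1000).astype(np.float32)))
        cv2.imwrite(f"pics/{n}{tag}.png",s["pixels"][...,::-1])
E
python3 - <<'E'
from h import *
stencil(.568,-.346,2)
plan([.565,-.029,.215],109.2)
E
```

```text
scene blue 1932 [ 0.5663 -0.3468  0.1935] slope [-0.035  0.004] rect ((565.21142578125, -345.4624328613281), (122.26239776611328, 124.20901489257812), 81.62576293945312)
top blue 391 [ 0.5904 -0.3473  0.194 ] slope [-0.152  0.02 ] rect ((590.99609375, -349.2887268066406), (125.8340072631836, 62.72529220581055), 84.94739532470703)
t 10.82 dp [  64.8 -312.5    7.1] twist [-0.     0.    -2.054] pos [ 0.4549 -0.3286  0.2251] toolx -8.5 F [ 0.  -0.1 -1.5] M [ 0.03  0.08 -0.01] open 0.17 ff 55.0 q [ 0.53  0.62  0.02  1.78 -0.01  0.74 -1.16]
```

step_arm(motion=[{"dp": [3,-15,0],"twist": [0,0,-0.08],"hand": -1},{"dp": [8,-40,0],"twist": [0,0,-0.24],"hand": -1},{"dp": [14,-68,0],"twist": [0,0,-0.41],"hand": -1},{"dp": [20,-96,0],"twist": [0,0,-0.58],"hand": -1},{"dp": [26,-124,0],"twist": [0,0,-0.75],"hand": -1}])

```text
clock: 11.45
tool_pos: [0.4991, -0.2074, 0.2243]
eef_rot: [0.954, 0.301, -0.0, -0.001]
contact_force: [0.1, -0.6, -0.5]
opening: 0.174
finger_force: 55.0
```

Run:
```python
from h import *
plan([.565,-.029,.222],109.2)
```

```text
t 11.45 dp [ 156.5 -108.2   -0.5] twist [-2.000e-03 -1.000e-03 -1.294e+00] pos [ 0.4991 -0.2074  0.2243] toolx 35.1 F [ 0.1 -0.6 -0.5] M [-0.03  0.05 -0.01] open 0.174 ff 55.0 q [ 0.43  0.6  -0.19  1.83  0.16  0.73 -0.81]
```

step_arm(motion=[{"dp": [19,-13,0],"twist": [0,0,-0.16],"hand": -1},{"dp": [38,-26,0],"twist": [0,0,-0.32],"hand": -1},{"dp": [58,-40,0],"twist": [0,0,-0.48],"hand": -1},{"dp": [77,-53,0],"twist": [0,0,-0.64],"hand": -1},{"dp": [95,-66,0],"twist": [0,0,-0.79],"hand": -1}])

```text
clock: 12.08
tool_pos: [0.5397, -0.0994, 0.2244]
eef_rot: [0.764, 0.645, -0.0, -0.001]
contact_force: [0.5, -0.6, -1.2]
opening: 0.175
finger_force: 55.0
```

Run:
```python
from h import *
plan([.565,-.029,.222],109.2)
```

```text
t 12.07 dp [73.7 13.1 -0.6] twist [-0.001 -0.001 -0.504] pos [ 0.5397 -0.0994  0.2244] toolx 80.3 F [ 0.5 -0.6 -1.2] M [-0.08 -0.08  0.03] open 0.175 ff 55.0 q [ 0.35  0.63 -0.41  1.8   0.34  0.78 -0.41]
```

step_arm(motion=[{"dp": [20,4,0],"twist": [0,0,-0.14],"hand": -1},{"dp": [40,8,0],"twist": [0,0,-0.28],"hand": -1},{"dp": [58,11,0],"twist": [0,0,-0.4],"hand": -1},{"dp": [70,13,0],"twist": [0,0,-0.48],"hand": -1},{"dp": [74,13,0],"twist": [0,0,-0.504],"hand": -1}])

```text
clock: 12.7
tool_pos: [0.5655, -0.0291, 0.2245]
eef_rot: [0.581, 0.814, 0.0, -0.001]
contact_force: [0.1, 0.4, -2.0]
opening: 0.169
finger_force: 55.0
```

step_arm(motion=[{"dp": [0,0,0],"twist": [0,0,0],"hand": -1},{"dp": [0,0,0],"twist": [0,0,0],"hand": -1},{"dp": [0,0,0],"twist": [0,0,0],"hand": -1}])

```text
clock: 13.08
tool_pos: [0.5657, -0.0317, 0.2251]
eef_rot: [0.584, 0.812, -0.0, 0.0]
contact_force: [-0.0, -0.1, -1.5]
opening: 0.172
finger_force: 55.0
```

Run:
```python
from h import *
stencil(.528,.08,3)
plan([.565,-.029,.222],109.2)
```

```text
scene blue 222 [0.5679 0.047  0.1936] slope [ 0.016 -0.048] rect ((562.9472045898438, 43.20167541503906), (152.7053985595703, 82.14751434326172), 58.77317810058594)
top blue 1321 [0.5297 0.0701 0.1927] slope [ 0.015 -0.04 ] rect ((530.6456909179688, 72.51998138427734), (124.58822631835938, 124.01750183105469), 19.354171752929688)
t 13.18 dp [2.7 0.1 0.1] twist [-0.    0.   -0.01] pos [ 0.5657 -0.0315  0.2251] toolx 108.6 F [ 0.4 -0.4 -1.4] M [-0.11 -0.15 -0.03] open 0.169 ff 55.0 q [ 0.29  0.67 -0.55  1.75  0.44  0.85 -0.13]
```

View pics/scene3.png

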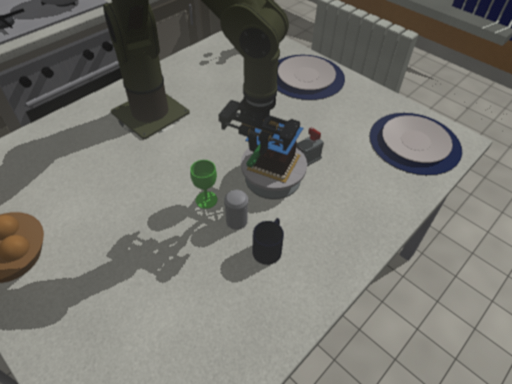

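The stencil is over the cake, near (270,140) in the picture, and mostly hidden by the gripper. It sags about 2.5° outward, so I'll pitch it level, centre it and lower part-way.

step_arm(motion=[{"dp": [2,0,0],"twist": [0,0.015,0],"hand": -1},{"dp": [6,0,0],"twist": [0,0.044,0],"hand": -1},{"dp": [6,0,15],"twist": [0,0.044,0],"hand": -1},{"dp": [6,0,32],"twist": [0,0.044,0],"hand": -1},{"dp": [6,0,35],"twist": [0,0.044,0],"hand": -1}])

```text
clock: 13.8
tool_pos: [0.5625, -0.0256, 0.1881]
eef_rot: [0.583, 0.812, 0.012, -0.019]
contact_force: [0.4, 0.7, -1.0]
opening: 0.174
finger_force: 55.0
```

step_arm(motion=[{"dp": [0,0,0],"twist": [0,0,0],"hand": -1},{"dp": [0,0,0],"twist": [0,0,0],"hand": -1},{"dp": [0,0,0],"twist": [0,0,0],"hand": -1}])

```text
clock: 14.18
tool_pos: [0.5642, -0.0254, 0.1905]
eef_rot: [0.583, 0.812, 0.013, -0.017]
contact_force: [-0.4, 0.2, -0.5]
opening: 0.176
finger_force: 55.0
```

Run:
```python
from h import *
stencil(.528,.08,4)
plan([.565,-.029,.222],109.2)
for n in("scene","top"):
    s=dict(np.load(f"pics/{n}4.npz"));W=cloud(s);x,y,z=W[...,0],W[...,1],W[...,2]
    m=(abs(x-.553)<.035)&(abs(y-.232)<.035)&(z>.112)&(z<.13)
    P=W[m];c=P[:,:2]-P[:,:2].mean(0);vt=np.linalg.svd(c,full_matrices=False)[2];print("knob",np.degrees(np.arctan2(vt[0,1],vt[0,0]))%180)
```

```text
scene blue 49 [0.5554 0.0983 0.1627] slope [-0.004 -0.029] rect ((528.9486694335938, 90.16313171386719), (69.65218353271484, 128.25827026367188), 89.5020980834961)
top blue 1495 [0.5276 0.078  0.1635] slope [ 0.    -0.001] rect ((528.7972412109375, 79.38663482666016), (124.15491485595703, 124.0849609375), 18.893625259399414)
t 14.28 dp [ -2.2  -0.3 -34.7] twist [ 0.001 -0.044 -0.01 ] pos [ 0.5641 -0.0254  0.1904] toolx 108.7 F [ 0.1  1.  -0.5] M [-0.14 -0.12 -0.02] open 0.173 ff 55.0 q [ 0.31  0.72 -0.55  1.77  0.44  0.78 -0.13]
knob 1.5385288347291004
knob 178.54904614281855
```

The stencil is level and centred within 1 mm. Final small yaw correction and lowering by 12.5 mm.

step_arm(motion=[{"dp": [0,0,3],"twist": [0,0,-0.003],"hand": -1},{"dp": [0,0,7],"twist": [0,0,-0.006],"hand": -1},{"dp": [0,0,10],"twist": [0,0,-0.006],"hand": -1},{"dp": [0,0,12.5],"twist": [0,0,-0.006],"hand": -1},{"dp": [0,0,12.5],"twist": [0,0,-0.006],"hand": -1}])

```text
clock: 14.9
tool_pos: [0.5636, -0.025, 0.1774]
eef_rot: [0.581, 0.814, 0.013, -0.018]
contact_force: [0.1, -1.0, -1.0]
opening: 0.174
finger_force: 55.0
```

step_arm(motion=[{"dp": [0,0,0],"twist": [0,0,0],"hand": -1},{"dp": [0,0,0],"twist": [0,0,0],"hand": -1},{"dp": [0,0,0],"twist": [0,0,0],"hand": -1},{"dp": [0,0,0],"twist": [0,0,0],"hand": -1}])

```text
clock: 15.4
tool_pos: [0.5637, -0.0249, 0.1777]
eef_rot: [0.581, 0.814, 0.013, -0.018]
contact_force: [-0.1, -0.4, -0.4]
opening: 0.173
finger_force: 55.0
```

Run:
```python
from h import *
stencil(.528,.08,5);stencil(.528,.08,6)
plan([.565,-.029,.222],109.2)
s=dict(np.load("pics/top6.npz"));W=cloud(s);x,y,z=W[...,0],W[...,1],W[...,2]
b=(abs(x-.528)<.1)&(abs(y-.08)<.1)&(z>.08)&(z<.142);print(np.percentile(z[b],95) if b.any() else 0)
cv2.imwrite("pics/f.png",np.hstack([cv2.resize(cv2.imread("pics/top6.png")[160:270,150:280],(390,330)),cv2.resize(cv2.imread("pics/scene6.png")[95:205,225:355],(390,330))]))
```

```text
scene blue 79 [0.5398 0.1087 0.1498] slope [ 0.003 -0.037] rect ((534.54833984375, 82.23075103759766), (107.89295196533203, 118.68386840820312), 17.339078903198242)
top blue 1534 [0.5269 0.0796 0.1508] slope [0.002 0.003] rect ((528.4625244140625, 77.93297576904297), (124.2341537475586, 127.505615234375), 19.26085090637207)
scene blue 46 [0.5554 0.109  0.15  ] slope [ 0.038 -0.045] rect ((527.0162963867188, 98.82546997070312), (109.52592468261719, 89.16510009765625), 20.956523895263672)
top blue 1544 [0.5266 0.0794 0.1509] slope [-0.002  0.003] rect ((527.860595703125, 79.92332458496094), (124.76302337646484, 123.19690704345703), 19.28550910949707)
t 15.6 dp [ -2.2  -0.1 -47.5] twist [ 0.    -0.044 -0.004] pos [ 0.5637 -0.0249  0.1776] toolx 109.0 F [-0.3 -0.2 -1. ] M [-0.11 -0.14 -0.02] open 0.175 ff 55.0 q [ 0.3   0.74 -0.54  1.78  0.46  0.76 -0.13]
0.1413323438448551
```

View pics/f.png

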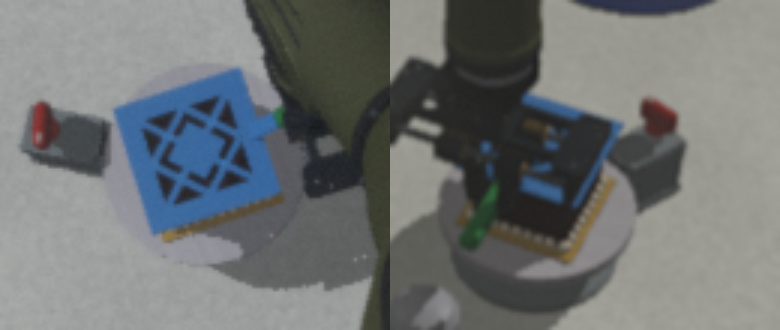

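The top view shows the stencil square and centred over the cake. Its underside is at about 148 mm, a 10 mm gap, and the knob is still at its stop. Handing in.

```bash
python3 -c "
from plant import r
print(r.finish_job())"
```

```text
the job is handed in; nothing more can be done
None
```

The brake knob is turned clockwise to its stop, and the arm is holding the stencil level about 10 mm above the cake, centred to within 1 mm and square to about 0.3° by the overhead camera; the job is handed in at about 15.6 s.

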